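Set the punch clearance of a turret-lug staking press

TASK

Set the punch clearance on the small staking press: turn the tee knob on top clockwise until the punch bottoms on the anvil, without forcing it, then back the knob off a quarter of a turn. Leaving that setting alone, swing the lock ring's lever clockwise as far as it goes to lock it, let go, and do not disturb the other things on the bench.

Things in the scene. Friction and masses are not known exactly. Their poses are not given: they have to be found in the camera images.
- press: fixed bench hand press of dark cast iron. Origin on the spindle axis at the bench surface, z up. Base 110 mm (x) by 180 mm (y -60 to +120), 22 mm high; column at +y, throat open to -y; head 52 mm wide, its nose 58 mm round about the spindle axis, top 150 mm above the bench. The toggle handle along its +x side (below 140 mm) is already down in its working position and fixed
- knob: steel tee knob on top of the adjusting spindle: a flat-sided bar 64 mm long (its x), 12 mm thick (its y), 18 mm tall (its z). Origin: centre of the bar, on the spindle axis, about 222 mm above the bench. Under the bar a round hub, 22 mm across and 13 mm deep, then the 14 mm spindle. It turns freely for many turns against a steady 0.06 N m
- ram: round steel ram (24 mm) with the punch (11 mm) at its lower end; goes up and down with the knob. Origin: centre of the punch's flat lower end. Right-hand thread, 3 mm per turn: clockwise seen from above lowers it. It starts some 40 to 230 degrees of knob turn above the anvil
- anvil_top (a point): centre of the flat top (14 mm across) of the fixed round steel anvil under the punch, 50 mm above the bench. Once the punch bears on it the knob's torque climbs by about 0.1 N m for every 1.3 degrees of turn: 0.2 to 0.4 N m is firmly bottomed, beyond about 0.9 N m the faces are bruised
- lock (a joint): angle of the lock ring and its lever about the spindle axis, rad, growing clockwise seen from above: 0 open, 0.87 fully locked against its stop; starts between 0 and 0.25. It takes a steady 0.3 N m to turn (3 N at the ball) and stays where it is left
- lock_ball (a point): centre of the black ball, 24 mm across, that ends the lock lever: 103 mm from the spindle axis, 169 mm above the bench. The lever is a 10 mm round bar from the ring (48 mm round, lying on the head) out to the ball, 158 to 168 mm above the bench, on the press's -x side
- turret_board: loose brown board 60 by 110 by 4 mm with two rows of small brass lugs (13 mm high in all); origin under its centre; a bystander
- solder_reel: loose grey reel, 56 mm across, 40 mm high, standing flat; origin under its centre; a bystander
- lug_jar: loose glass jar with steel cap, 52 mm across, 62 mm high; origin under its centre; a bystander
- screwdriver: loose screwdriver, 200 mm long, handle 26 mm thick, lying; origin under its centre; a bystander
- pliers: loose long-nose pliers, 180 mm long, lying; origin under its centre; a bystander
- can_a: loose round steel transformer can, 62 mm across, 68 mm high; origin under its centre; a bystander
- can_b: loose round steel transformer can, 62 mm across, 68 mm high; origin under its centre; a bystander

How it is judged:
On the way, in this order (a step that is already met when the one before it is completed fails the run):
1. the punch bears on the anvil (z of ram in the frame of anvil_top below -1e-05 m), for 0.1 s.
2. the knob is backed off a quarter turn, the punch three quarters of a millimetre above the anvil (z of ram in the frame of anvil_top between 0.00054 and 0.00092 m), for 0.2 s.
3. the lock lever is swung home (value of joint lock above 0.8 rad), for 0.2 s.
At the end, for the whole second after the job is handed in: the knob stands a quarter turn (65 to 110 degrees) back from where the punch first touches the anvil, that is a gap of 0.54 to 0.92 mm, and the lock lever stands within 4 degrees of its stop (all of step 2 and value of joint lock above 0.8 rad).
It fails at once if the punch is forced onto the anvil (0.1 mm beyond first touch, some 0.9 N m at the knob) (z of ram in the frame of anvil_top below -0.0001 m).
It fails at once if a bystander is pushed more than 15 mm (distance of any of turret_board, solder_reel, lug_jar, screwdriver, pliers, can_a, can_b from where it was at the start of the episode above 0.015 m).
It also fails if it takes over 72 s, if anything falls off the work surface, if the arm or the gripper's body presses on something with over 40 N, if the wrist force passes 120 N, or if a joint passes its speed limit or range.

ROBOT

A 6-joint arm with a two-finger parallel gripper is mounted at the origin on the work surface. World frame = base frame: x ahead of the robot, y to its left, z up, the work surface at z = 0. Lengths are in m, angles in rad, forces in N, time in s.
With the tool pointing down it reaches from about 0.35 to 0.8 m from the base axis. Payload 7.3 kg.
Tool frame: the origin (TCP) lies midway between the tips of the shut fingers; the grasp point (between the pads) lies 19 mm behind it; z points along the fingers, y is the line along which they close (so a half turn about z gives the same grasp; the last joint's range is limited). The gripper opens to 85 mm and grips with 20 to 120 N. Pads are 22 mm wide; open, the fingers measure 114 mm over their backs; the gripper's body (76 mm by 85 mm) begins 54 mm behind the grasp point. The pads swing forward as they close: fully open they stand 13 mm farther back than shut.
Start: joints at [0.994, 0.342, 1.524, -0, 1.275, -0.146], TCP at [0.219, 0.477, 0.231] pointing down, gripper open.
Joint ranges: [-2.53, 2.53], [-0.77, 2.02], [0.04, 2.7], [-1, 4.14], [0.28, 2.66], [-3.11, 3.11]. Speed limits (rad/s): [2.57, 2.57, 3.14, 3.14, 3.14, 3.14].

INTERFACE

Orientations are given as [roll, pitch, yaw] about the fixed x, y, z axes, in that order (R = Rz(yaw) Ry(pitch) Rx(roll)).
In Python, from rig import env, capture gives the robot as it stands. Calls block until the motion is done:
- env.goto(position, orientation): joint-space move of the TCP to a pose.
- env.move_straight(position, rot=None, max_speed=0.15, f_stop=None): straight line of the TCP; rot=None keeps the orientation; max_speed is the mean speed in m/s. With f_stop (N) it stops when the force on the tool has changed by that much, and returns True; else False.
- env.move_j(angles): joint-space move.
- env.command_gripper(opening, strength=None): finger opening in m; strength is the grip in N (None keeps the last); returns when the fingers have stopped.
- env.dwell(seconds).
- env.ik(position, orientation): joint angles nearest the present ones, or None.
- capture(name): name is "side" or "top"; returns a dict with "pixels" (384x512x3 uint8, red, green, blue), "z_map" (384x512 float32, m along the optical axis (not along the pixel's ray), 0 where there is no reading), "vertical_fov" (degrees; the focal length in pixels is half the picture's height over the tangent of half this angle, whatever the lens; pixels are square), "cx", "cy" (the principal point, pixels), "origin" and "rotation" of the camera in the world. Camera axes: x right, y down, z forward; pixel columns grow to the right and rows downward; lengths in m; the calibration is good to about 2 mm. A picture is of the moment at which its call begins.
A pose or a line that the arm cannot do raises env.IKError and nothing moves.
- env.job_done(): hands the job in; it is judged then, once.
Readings, each from a call of its own:
- env.read_time_s(): time.
- env.read_joints(): joint angles.
- env.read_qd(): joint speeds.
- env.read_tau(): joint torques, N m.
- env.read_position(): TCP position.
- env.read_ee_rot(): TCP orientation.
- env.read_ft_force(): force on the tool from outside, world axes, zero at the start.
- env.read_torque(): the same for the moment, N m.
- env.read_opening(): finger opening in m.
- env.read_gripper_force(): force on a finger pad.
Only numpy, scipy, OpenCV 4.12 (cv2) and the standard library are available. Lean on these libraries where they do the work, as an engineer would, in place of code of your own. Each camera call takes 0.05 s, during which the arm holds its last target. There are 200 camera calls.

## Working session

There is one attempt and no reset: what is moved stays moved. The work goes in short steps, each a Python script; the robot and the scene stay as the last script left them, time stands still between calls to the robot, and variables do not carry over. Pictures are saved under pics/ and viewed, at most 10 in all, crops included, and the job is handed in when it is done.

```bash
mkdir -p pics; ls
cat > h.py <<'E'
from rig import env, capture
import numpy as np, cv2
def f(c): return c["pixels"].shape[0]/2/np.tan(np.radians(c["vertical_fov"])/2)
def cloud(c):
    z=c["z_map"]; v,u=np.indices(z.shape); k=f(c)
    p=np.stack([(u-c["cx"])/k*z,(v-c["cy"])/k*z,z],-1)
    return p@np.array(c["rotation"]).T+np.array(c["origin"])
def ray(c,u,v,h):
    d=np.array(c["rotation"])@np.array([(u-c["cx"])/f(c),(v-c["cy"])/f(c),1]); o=np.array(c["origin"])
    return o+d*(h-o[2])/d[2]
def save(c,n): cv2.imwrite("pics/"+n,c["pixels"][:,:,::-1])
E
python3 - <<'E'
from h import *
a=capture("top");b=capture("side")
cv2.imwrite("pics/t1.png",a["pixels"][:,:,::-1]);cv2.imwrite("pics/s1.png",b["pixels"][:,:,::-1])
np.savez("pics/t1.npz",**a)
for c in (a,b): print(c["origin"],np.round(c["rotation"],3).tolist(),c["vertical_fov"],c["cx"],c["cy"])
P=cloud(a);z=P[...,2]
for lo,hi in((.215,.24),(.14,.18)):
    m=(z>lo)&(z<hi)&(a["z_map"]>0)
    n,l,s,ce=cv2.connectedComponentsWithStats(m.astype(np.uint8))
    for i in range(1,n):
        if s[i,4]>20: q=P[l==i]; print(lo,s[i],q.mean(0).round(4),q.min(0).round(3),q.max(0).round(3))
E
```

```text
pics
[ 0.46123957 -0.01470736  1.16106852] [-3.065, 0.015, -1.581] 54.747539528812055 251.98039087772312 187.61155121273435
[ 0.34341443 -0.80272088  1.17422992] [-2.469, 0.014, -0.225] 46.96799933510044 258.6595311620707 194.00907009504084Traceback (most recent call last):
  File "<stdin>", line 6, in <module>
  File "h.py", line 7, in cloud
    return p@np.array(c["rotation"]).T+np.array(c["origin"])
           ~~~~~~~~~~~~~~~~~~~~~~~~~~~^~~~~~~~~~~~~~~~~~~~~~
ValueError: operands could not be broadcast together with shapes (384,512) (3,)
```

View pics/t1.png

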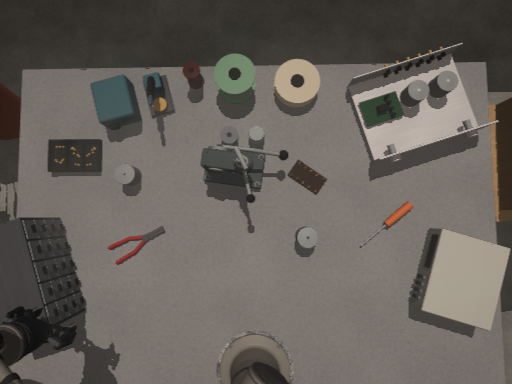

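View pics/s1.png

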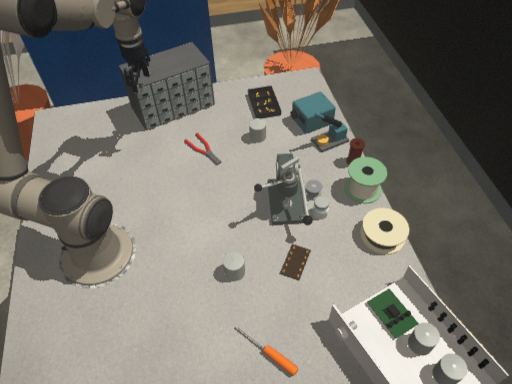

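The top view shows the press at about (235,165) with the tee knob near (240,157). The lever's black ball is at (250,198) on the robot's side, and the toggle handle's ball is at (283,155). The bystanders are clear of the press, except for the jar and reel behind it at (257,133) and (229,133).

```bash
sed -i 's/^def f(c)/from scipy.spatial.transform import Rotation as Ro\ndef RR(c): return Ro.from_euler("xyz",c["rotation"]).as_matrix()\ndef f(c)/; s/np.array(c\["rotation"\])/RR(c)/' h.py
python3 - <<'E'
from h import *
a=dict(np.load("pics/t1.npz"));b=capture("side")
for nm,a in(("top",a),("side",b)):
  P=cloud(a);z=P[...,2]; near=(abs(P[...,0]-.56)<.17)&(abs(P[...,1]-.02)<.2)
  print(nm,ray(a,240,157,.22) if nm=="top" else "")
  for lo,hi in((.21,.25),(.188,.21),(.14,.186)):
    m=(z>lo)&(z<hi)&(a["z_map"]>0)&near
    n,l,s,ce=cv2.connectedComponentsWithStats(m.astype(np.uint8))
    for i in range(1,n):
        if s[i,4]>8:
            q=P[l==i]; r=cv2.minAreaRect((q[:,:2]*1000).astype(np.float32)); print(lo,s[i],q.mean(0).round(4),np.round(r[0]+r[1]+(r[2],),1), q[:,2].max().round(4))
c=dict(np.load("pics/t1.npz"))
t=cv2.resize(c["pixels"][110:220,180:310],None,fx=4.5,fy=4.5,interpolation=2)
s=cv2.resize(b["pixels"][140:240,240:350],None,fx=5,fy=5,interpolation=2)
t=cv2.resize(t,(390,330));s=cv2.resize(s,(400,330))
cv2.imwrite("pics/c1.png",np.clip(np.hstack([t,s])[:,:,::-1].astype(float)*1.5,0,255))
E
```

```text
top [0.61241304 0.02868636 0.22      ]
0.21 [233 146  15  24 139] [0.6088 0.0281 0.2276] [609.9  28.7  63.   19.6  34. ] 0.2346
0.14 [ 200  146   55   57 1043] [0.6052 0.0692 0.1536] [596.3  50.5 199.1 103.5  51.7] 0.1842
side 
0.21 [280 157  19  15 133] [0.6089 0.0231 0.2259] [610.7  24.2  63.6  18.2  27.8] 0.2353
0.188 [287 169   6   5  22] [0.609  0.0196 0.2011] [609.8  19.4  15.7   8.6   3.3] 0.2097
0.14 [254 154  44  38 605] [0.5969 0.0469 0.1572] [595.6  45.6 197.6 104.4  51.2] 0.1854[ WARN:0@0.438] global loadsave.cpp:1063 imwrite_ Unsupported depth image for selected encoder is fallbacked to CV_8U.
```

View pics/c1.png

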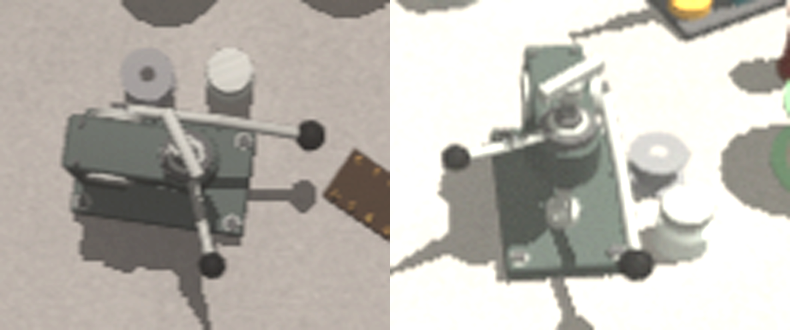

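The crops show the bar running from upper left to lower right, about 31° in world yaw, and the lever ball near (251,198) in the full top image. Next I'll fit the bar and ball positions and check the wrist range.

Run:
```python
from h import *
a=dict(np.load("pics/t1.npz"));b=capture("side")
for c in(a,b):
  P=cloud(c); m=(c["z_map"]>0)&(P[...,2]>.222)&(np.hypot(P[...,0]-.609,P[...,1]-.027)<.045)
  v,u=np.nonzero(m); q=np.array([ray(c,x,y,.231)[:2] for x,y in zip(u,v)])
  g=c["pixels"][m].mean(1); k=g>np.median(g)*.8; q=q[k]
  w,V=np.linalg.eigh(np.cov(q.T)); d=V[:,1]; print(k.sum(),q.mean(0),np.degrees(np.arctan(d[1]/d[0])),np.ptp(q@V[:,1]),np.ptp(q@V[:,0]))
  # black balls
  hs=cv2.cvtColor(c["pixels"],cv2.COLOR_RGB2GRAY); mb=((hs<45)&(abs(P[...,2]-.17)<.03)&(np.hypot(P[...,0]-.609,P[...,1]-.027)<.2)).astype(np.uint8)
  n,l,s,ce=cv2.connectedComponentsWithStats(mb)
  for i in range(1,n):
    if s[i,4]>15: print("ball",ce[i],s[i,4],ray(c,*ce[i],.169).round(4))
print(env.read_ee_rot(),env.read_opening(),env.read_time_s())
for dg in range(-180,211,30):
  s=env.ik([.609,.027,.215],[np.pi,0,np.radians(dg)]); print(dg,None if s is None else np.round(s,2))
```

```text
90 [0.61049262 0.02768459] 25.77238580605639 0.061767109866817216 0.014770525232135095
ball [236.51851852 170.22222222] 27 [0.5848 0.0407 0.169 ]
ball [250. 198.] 49 [0.5095 0.0051 0.169 ]
64 [0.61062681 0.02589836] 25.64860277923887 0.059559535948464526 0.015874048534281204
[-3.14065197e+00 -1.34450443e-04  2.71070996e+00] 0.08552150742423334 0.2
-180 [-0.08  0.51  1.3   0.    1.33 -1.65]
-150 [-0.08  0.51  1.3   0.    1.33 -2.18]
-120 [-0.08  0.51  1.3   0.    1.33 -2.7 ]
-90 [-0.08  0.51  1.3  -0.    1.33  3.06]
-60 [-0.08  0.51  1.3  -0.    1.33  2.54]
-30 [-0.08  0.51  1.3  -0.    1.33  2.01]
0 [-0.08  0.51  1.3  -0.    1.33  1.49]
30 [-0.08  0.51  1.3  -0.    1.33  0.97]
60 [-0.08  0.51  1.3  -0.    1.33  0.44]
90 [-0.08  0.51  1.3   0.    1.33 -0.08]
120 [-0.08  0.51  1.3   0.    1.33 -0.6 ]
150 [-0.08  0.51  1.3   0.    1.33 -1.13]
180 [-0.08  0.51  1.3   0.    1.33 -1.65]
210 [-0.08  0.51  1.3   0.    1.33 -2.18]
```

```bash
cat >> h.py <<'E'
C=np.array([.6105,.0268]); 
def T(): return np.array(env.read_torque())
E
python3 - <<'E'
from h import *
env.command_gripper(.05,30)
y=np.radians(205.7)
p=env.read_position(); env.move_straight([p[0],p[1],.31],max_speed=.25)
env.goto([*C,.31],[np.pi,0,y]); print(env.read_time_s(),np.round(env.read_joints(),3))
print(env.move_straight([*C,.2155],max_speed=.1,f_stop=8), env.read_position(),env.read_ft_force(),T())
env.command_gripper(0,40); print(env.read_opening(),env.read_gripper_force(),env.read_ft_force(),T(),env.read_time_s())
c=capture("side");b=c["pixels"][90:250,220:380]
cv2.imwrite("pics/g1.png",cv2.resize(b,(560,560))[:,:,::-1])
for i in range(4): env.dwell(.05);print(T()[2],env.read_tau()[5])
E
```

```text
3.25 [-0.08   0.466  1.119  0.     1.557 -2.1  ]
False [0.61091119 0.026815   0.21628144] [ 0.32358418  0.51513181 -0.23259384] [-0.00721021  0.04841735  0.00210844]
0.018922502850591306 39.04389202594757 [-1.60555919  1.4375249   5.23920907] [0.24018929 0.20119565 0.00730652] 4.7417
-0.0034206341935365384 -0.006850243080407381
0.011826206107323219 -0.007049556006677449
-0.05398496235294324 -0.007122427487047389
-0.01803984390396171 -0.007114927866496146
```

View pics/g1.png

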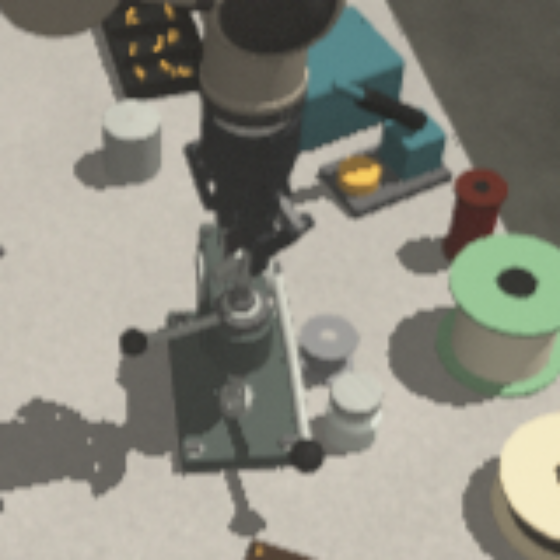

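The fingers are closed around the bar, but they read 18.9 mm instead of 12 mm. I'll regrip slightly higher to see whether the hub is in the way.

Run:
```python
from h import *
def rd(t): print(t,round(env.read_opening(),4),np.round(env.read_ft_force(),2),np.round(np.mean([T() for _ in range(5)],0),3),np.round(env.read_position(),4))
env.command_gripper(.04); rd("open"); env.move_straight([*C,.220]); env.command_gripper(0,40); rd("z220")
p=capture("side"); P=cloud(p)
env.command_gripper(.04); env.move_straight([*C,.224]); rd("o"); env.command_gripper(0,40); rd("z224"); env.dwell(.3); rd("z224"); print(env.read_time_s())
```

```text
open 0.04 [ 1.08  0.57 -0.22] [ 0.024 -0.023  0.015] [0.6104 0.0267 0.2151]
z220 0.0107 [-1.19  0.43  4.29] [ 0.144  0.153 -0.029] [0.6107 0.027  0.2207]
o 0.0398 [ 0.93 -0.16  0.49] [-0.019  0.035 -0.013] [0.6107 0.0268 0.2244]
z224 0.0099 [-0.7   0.58  0.91] [ 0.092  0.152 -0.015] [0.6104 0.0269 0.2241]
z224 0.0102 [0.04 0.72 1.83] [ 0.131  0.157 -0.026] [0.6104 0.0269 0.2241]
7.3083
```

```bash
cat >> h.py <<'E'
def tz(n=8):
    r=[]
    for _ in range(n): r.append(T()[2]); env.dwell(.01)
    return float(np.mean(r))
def turn(th,z0=.220,y0=205.7):   # clockwise degrees from start grip
    q=env.ik([*C,z0-.003*th/360],[np.pi,0,np.radians(y0-th)]); q0=np.array(env.read_joints())
    assert q is not None and abs(q[5]-q0[5])<.6
    env.move_j(q)
E
python3 - <<'E'
from h import *
env.command_gripper(.04); env.move_straight([*C,.220]); b=tz(); env.command_gripper(0,60)
print(env.read_opening(),b,tz(),env.read_time_s())
for th in(8,16,24,30,33,36):
    turn(th); print(th,round(tz(),3),round(env.read_tau()[5],4),np.round(env.read_ft_force(),1),round(env.read_time_s(),2),round(205.7-np.degrees(env.read_ee_rot()[2])%360,2))
E
```

```text
0.00980266400609301 -0.001014742354517718 -0.0554221530092807 8.45
8 -0.066 -0.0247 [-1.8  2.6  5.5] 8.78 8.0
16 -0.069 -0.0244 [-1.5  1.4  4.9] 9.1 16.0
24 -0.062 -0.0242 [-1.9  2.3  5.6] 9.43 23.99
30 -0.056 -0.0308 [-1.4  3.4  5.3] 9.74 29.99
33 -0.057 -0.0472 [-1.5  2.2  5.3] 10.06 32.99
36 -0.054 -0.0472 [-1.4  3.7  5.5] 10.38 35.98
```

Run:
```python
from h import *
b=-.058; th=36; log=[]
while th<262:
    th+=3; turn(th); d=tz(6)-b; log.append((th,round(d,3)))
    if abs(d)>.09: 
        d=tz(10)-b; log.append((th,round(d,3)))
        if abs(d)>.09: break
print(log[::5],log[-5:],env.read_tau()[5],env.read_ft_force(),env.read_time_s(),env.read_joints()[5])
```

```text
[(39, -0.021), (54, -0.016), (69, -0.007), (84, 0.007), (99, -0.008), (114, -0.018), (129, -0.009), (144, 0.14)] [(135, 0.006), (138, 0.006), (141, -0.018), (144, 0.14), (144, 0.141)] 0.08165181381627917 [4.49152702 5.45038853 3.95280482] 21.2583 0.4122925239219254
```

Run:
```python
from h import *
for th in (145,146):
    turn(th); d=tz(12)+.058; print(th,round(d,3),env.read_tau()[5])
    if d>.24: break
env.dwell(.2); print(env.read_time_s())
```

```text
145 0.241 0.179289230145514
21.8083
```

Run:
```python
from h import *
for th in (130,112,94,74,54): turn(th)
print(tz(8),205.7-np.degrees(env.read_ee_rot()[2])%360,env.read_ft_force())
env.dwell(.3); env.command_gripper(.04); p=env.read_position(); env.move_straight([*C,.29],max_speed=.12)
a0=np.array(env.read_joints()); print(env.read_time_s(),a0.round(2))
# move away to pre-push spot: -y side of ball, ccw
B=np.array([.5095,.0051]); r=B-C; ang=np.arctan2(r[1],r[0]); print(np.degrees(ang))
E=ang+np.radians(25); p=C+.103*np.array([np.cos(E),np.sin(E)])
print(p)
y=np.degrees(E)+90
for k in (0,90,180,270): print(k,[env.ik([*p,.155],[np.pi,0,np.radians(y+k)]) is not None, env.ik([*p,.155],[np.pi,0,np.radians(y+k)])[5]])
env.goto([*(p+[-.05,-.03]),.29],[np.pi,0,env.read_ee_rot()[2]])
c=capture("top"); save(c,"t2.png"); P=cloud(c); m=(c["z_map"]>0)&(P[...,2]>.222)&(np.hypot(P[...,0]-.609,P[...,1]-.027)<.045)
v,u=np.nonzero(m); q=np.array([ray(c,x,yy,.231)[:2] for x,yy in zip(u,v)]); w,V=np.linalg.eigh(np.cov(q.T)); d=V[:,1]; print("bar",len(q),np.degrees(np.arctan(d[1]/d[0])),q.mean(0),"expect",205.7-54)
```

```text
0.053810731391261246 53.95727253815434 [-0.60597871  3.83396242  5.86731216]
25.3083 [-0.08  0.47  1.16 -0.    1.51 -1.16]
-167.87425338939263
[ 0.52837678 -0.03536733]
0 [True, np.float64(2.2820138413295243)]
90 [True, np.float64(0.7112175145346278)]
180 [True, np.float64(-0.8595788122602692)]
270 [True, np.float64(-2.4303751390551653)]
bar 123 -28.20388982178687 [0.60919333 0.02842743] expect 151.7
```

View pics/t2.png

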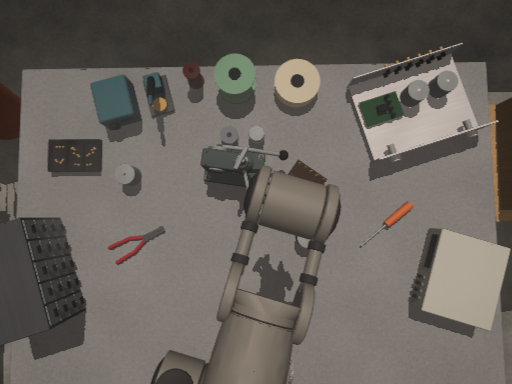

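The bar now stands at 151.8°, matching the commanded 151.7°, and the bench is undisturbed. The arm hides the lever ball at the moment. Next I'll push the ball round with the fingers shut.

Run:
```python
from h import *
def pose(e,z=.155):
    r=np.radians(e); return [*(C+.103*np.array([np.cos(r),np.sin(r)])),z],[np.pi,0,r+np.pi]
env.command_gripper(0,30)
e=-142.9; p,o=pose(e,.29); env.goto(p,o); p,o=pose(e)
print(env.move_straight(p,o,.15,f_stop=8),env.read_time_s())
f0=np.array(env.read_ft_force())
while e>-208:
    e-=3; p,o=pose(e); s=env.move_straight(p,o,.06,f_stop=14); F=np.array(env.read_ft_force())-f0
    t=np.radians(e-90); ft=F[:2]@[np.cos(t),np.sin(t)]
    print(round(e,1),s,round(ft,1),F.round(1),round(env.read_time_s(),1))
    if s or ft<-12: break
```

```text
False 29.3667
-145.9 False -0.6 [ 1.2  0.1 -0.1] 29.6
-148.9 False -0.8 [ 0.8 -0.4 -0.2] 29.9
-151.9 False -0.4 [ 1.8  0.6 -1. ] 30.1
-154.9 False -0.6 [ 1.3 -0.1 -0.1] 30.4
-157.9 False -1.7 [ 1.4 -1.2 -0.6] 30.6
-160.9 False -1.1 [ 1.4 -0.7  0.7] 30.9
-163.9 False -1.2 [ 2.6 -0.5 -0.3] 31.1
-166.9 False -1.6 [ 1.7 -1.3 -0.8] 31.4
-169.9 False -0.3 [ 1.7 -0.   0.1] 31.6
-172.9 False -0.7 [ 1.3 -0.6  1.2] 31.9
-175.9 False -0.0 [ 1.4  0.1 -0.2] 32.1
-178.9 False 0.5 [ 1.3  0.5 -0.3] 32.4
-181.9 False -0.4 [ 1.  -0.4  0.8] 32.6
-184.9 False -0.5 [ 0.  -0.5 -0.7] 32.9
-187.9 False -0.9 [ 0.7 -1.   0.6] 33.1
-190.9 False -1.2 [-0.3 -1.1  0.1] 33.4
-193.9 False -0.3 [ 0.5 -0.4 -0.4] 33.6
-196.9 False -0.7 [ 0.9 -1.  -0.7] 33.9
-199.9 False 0.1 [ 0.8 -0.1  0.4] 34.1
-202.9 False -18.2 [ -7.5 -16.6   5.3] 34.4
```

Run:
```python
from h import *
c=capture("side");d=capture("top")
a=cv2.resize(c["pixels"][110:240,220:350],(400,400));b=cv2.resize(d["pixels"][110:240,150:280],(400,400))
cv2.imwrite("pics/l1.png",np.clip(np.hstack([a,b])[:,:,::-1]*1.4,0,255).astype(np.uint8))
print(env.read_ft_force(),env.read_position(),env.read_opening())
```

```text
[ -8.68580207 -16.86688469   5.24375862] [0.51349128 0.06330525 0.15482557] -8.092757635776575e-05
```

View pics/l1.png

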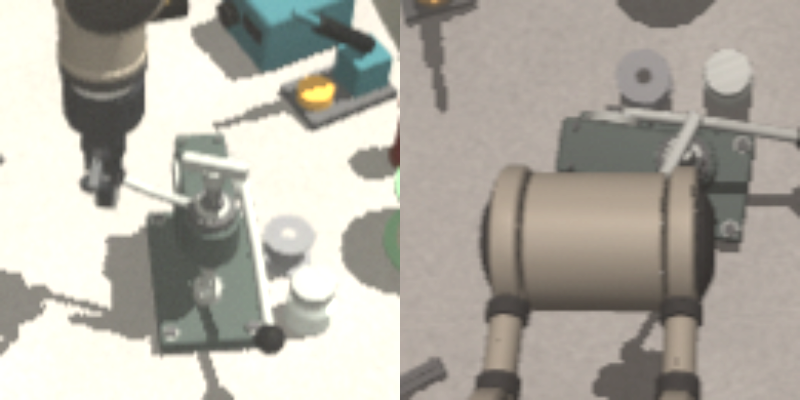

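The side view shows the lever bar swung round ahead of the fingertip, with its inner end at the ring. I'll back off and check the ball's angle.

Run:
```python
from h import *
r=np.radians(-185); 
env.dwell(.2)
env.move_straight([*(C+.108*np.array([np.cos(r),np.sin(r)])),.155],max_speed=.08)
p=env.read_position(); env.move_straight([p[0],p[1],.30],max_speed=.2)
env.goto([.40,-.15,.32],[np.pi,0,env.read_ee_rot()[2]])
print(env.read_time_s())
c=capture("top");P=cloud(c);rho=np.hypot(P[...,0]-C[0],P[...,1]-C[1])
m=(c["z_map"]>0)&(P[...,2]>.222)&(rho<.045)
v,u=np.nonzero(m); q=np.array([ray(c,x,y,.231)[:2] for x,y in zip(u,v)]); w,V=np.linalg.eigh(np.cov(q.T)); d=V[:,1]; print("bar",len(q),np.degrees(np.arctan(d[1]/d[0])))
for nm,c in(("top",c),("side",capture("side"))):
  P=cloud(c);g=cv2.cvtColor(c["pixels"],cv2.COLOR_RGB2GRAY);rho=np.hypot(P[...,0]-C[0],P[...,1]-C[1])
  mb=((g<60)&(abs(P[...,2]-.17)<.03)&(abs(rho-.103)<.025)).astype(np.uint8);n,l,s,ce=cv2.connectedComponentsWithStats(mb)
  for i in range(1,n):
    if s[i,4]>12: b=ray(c,*ce[i],.169)[:2]; print(nm,s[i,4],b,np.hypot(*(b-C)),np.degrees(np.arctan2(*(b-C)[::-1]))%360)
  save(c,nm+"3.png")
```

```text
36.9667
bar 122 -28.111043788757378
top 15 [0.59792825 0.12290717] 0.0969259322211245 97.45252672994906
top 62 [0.52414119 0.08585831] 0.10462183186847013 145.63289389320022
side 25 [0.52418749 0.0861869 ] 0.10476952861144623 145.47027409218063
```

View pics/side3.png

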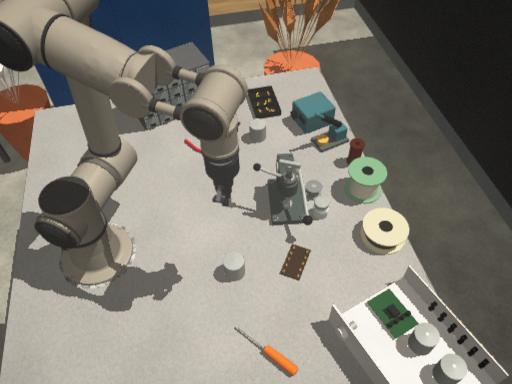

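The knob bar is unchanged at 151.9°. The ball moved 46.6° clockwise and ended against a hard stop (18 N, against the 3 N it normally takes to turn). The side picture shows the lever ball at (257,167) and the bystanders where they started. I'm handing it in.

```bash
python3 -c "
from h import *
print(env.job_done(),env.read_time_s())"
```

```text
the job is handed in; nothing more can be done
the job is handed in; nothing more can be done
```

I handed the job in at about 37 s of the 72 s limit, with no verdict shown: the punch bottomed at roughly 0.3 N m, the knob was backed off about 88°, the lock lever was swung 46.6° to a hard stop, and no bystander was seen to move.

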